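# Pack the levelling wedges head to tail and shut the rack tray

## Robot

A 6-joint arm with a two-finger parallel gripper is mounted at the origin on the work surface. World frame = base frame: x ahead of the robot, y to its left, z up, the work surface at z = 0. Lengths are in m, angles in rad, forces in N, time in s.
With the tool pointing down it reaches from about 0.4 to 0.825 m from the base axis. Payload 7 kg.
Tool frame: the origin (TCP) lies between the finger pads; the fingertips stand 19 mm ahead of it and the grasp point (between the pads) is the TCP; z points along the fingers, y is the line along which they close (so a half turn about z gives the same grasp; the last joint's range is limited). The gripper opens to 85 mm and grips with 20 to 120 N. Pads are 22 mm wide; open, the fingers measure 114 mm over their backs; the gripper's body (76 mm by 85 mm) begins 54 mm behind the grasp point. The pads swing forward as they close: fully open they stand 13 mm farther back than shut.
Start: joints at [-0.821, 0.359, 0.012, 0, -1.224, -0.288], TCP at [0.301, -0.604, 0.25] pointing down, gripper open.
Joint ranges: [-3.07, 3.07], [-1.43, 2.12], [-1.02, 1.25], [-3.03, 1.67], [-3.05, -0], [-3.03, 3.03]. Speed limits (rad/s): [2.39, 2.39, 3.01, 3.14, 3.14, 3.14].

## Interface

Orientations are given as [roll, pitch, yaw] about the fixed x, y, z axes, in that order (R = Rz(yaw) Ry(pitch) Rx(roll)).
In Python, from rig import r, readout, grab_frame, camera_model gives the robot as it stands (r), with the cameras as plain functions and the readings (readout).
- The arm moves only by the shell command python3 nudge.py FILE [FORCE], which reads ROWS from the file FILE. ROWS is a JSON object whose key "rows" holds a list of rows, 1 to 12 of them, each of 7 numbers: a rotation vector rx, ry, rz in rad, then dx, dy, dz in m, then the opening from 0.0 (shut) to 1.0 (fully open); each row shifts and turns the commanded pose from where the row before left it, along the tool's axes as they then stand; what a row does not reach is not made up. A row lasts 1/12 s, in which the tool goes at most 0.0417 m and 0.125 rad, less where a joint would pass 70% of its speed; a pose out of reach is approached as far as the arm can. The fingers move at their own pace and stop on an object; FORCE is the grip in N (left out, the last holds). Time passes only in rows, so rows that do not move let the fingers close. It prints the time, the measured TCP pose, the force, the opening and the grip force at its end. Input that does not fit is refused with a message, and nothing moves.
- readout.sense(): the state, without advancing time (a new reading comes with each control period).
- grab_frame(name): name is "scene" or "top"; returns the picture (420x560x3 uint8, red, green, blue); there is no depth.
- camera_model(name): a dict with "fx", "fy", "cx", "cy" (pixels), "k1" (the pictures are not rectified: a ray, as slopes to the right and down, at radius r is drawn at 1 + k1 r^2 times it, then the intrinsics apply), "rvec" (rotation vector, rad) and "tvec" (3), from world to camera coordinates, as OpenCV has them. Camera axes: x right, y down, z forward; pixel columns grow to the right and rows downward; lengths in m; the calibration is good to about 2 mm. A picture is of the moment at which its call begins. camera_model takes no time and is no camera call.
- r.hand_in(): hands the job in; it is judged then, once.
The state is a dict: "clock": time; "q": joint angles; "qd": joint speeds; "effort": joint torques, N m; "tcp_pos": TCP position; "orientation": TCP orientation; "contact_force": force on the tool from outside, world axes, zero at the start; "wrist_torque": the same for the moment, N m; "grip_width": opening from 0.0 (shut) to 1.0 (fully open); "grip_force": force on a finger pad.
Only numpy, scipy, OpenCV 4.12 (cv2) and the standard library are available. Lean on these libraries where they do the work, as an engineer would, in place of code of your own. Each camera call takes 0.05 s, during which the arm holds its last target. There are 200 camera calls.

## Task

Pack the three loose cork wedges into the front compartment of the pulled-out tray beside the wedge already there, alternately thick end and thin end to the front so that all four lie flat and fill it, then push the tray fully home under the cup rack. Leave the cups on the rack and everything else on the ledge where they are.

Things in the scene. Friction and masses are not known exactly. Their poses are not given: they have to be found in the camera images.
- wedge1: Loose cork wedge on its side, 60 mm long, 32 high, 35 g. From above: one long side (sole) straight, square to both ends; the other slants; thick end 40 mm wide, thin end 24. Origin: underside, mid-length, 16 mm from sole and from slant. x runs from thick end (-30) to thin end (+30), +y to the sole (+16), z up. Grip across the two ends, 4 mm off origin to the sole, upper half.
- wedge2: Loose wedge, same as wedge1 in shape, axes and grip. All four wedges are alike, lie with the same side up and need no turning over; any may go in any place. The thick end wears a black rubber cap, 9 mm deep, flush all round. Each of the three loose ones starts on the ledge at any yaw.
- wedge3: Loose wedge, same as wedge1 and wedge2.
- wedge4: Wedge like wedge1, already lying loose in the tray's front compartment at its +y end: sole beside the +y side wall, x axis along the compartment's +x, thick end to the tray's front.
- bay (a point): Floor centre of the tray's front compartment, 14 mm above the ledge, moves with the tray. x points into the rack, y along the row, z up. Inside 66 mm (x) by 135 mm (y), walls 3 thick, 12 high. Four wedges (32 mm of y each, 7 mm spare) fit only with lengths along x, alternating, slant to slant and sole to sole: from +y to -y their x axes point +x, -x, +x, -x of this point.
- pull (a point): Middle of the front edge of the tray's pull lip, 23.5 mm above the ledge, moves with the tray. The lip is 60 mm wide (y), 5 thick, and sticks out 18 mm from the front wall, 54 mm before bay. Axes as bay; pushing it along +x slides the tray in. The space in front is free.
- tray (a joint): Pull-out of the middle tray in m: 0.110 fully out at its stop (start), 0 fully home against its stop with the front wall level with the rack's front. About 2 N of friction, slight damping, no spring: stays where it is left.
- rack: Fixed dark grey slotted plastic cup rack, 170 mm deep (x), 452 mm wide (y), deck top at 58 mm with 66 mm high ribs; three tray bays under the deck, the outer trays shut. Origin: centre of the underside, +x to its back. The deck's underside is 38 mm above the tray floor, so flat-lying wedges (32 mm) pass under it. With the tray out, bay is 74 mm before the rack's front.
- cup1: Clear lidded deli cup, 120 mm across the lid, 46 mm high, standing loose on the rack's deck (top about 105 mm above the ledge). Origin: centre of the underside. Bystander.
- cup2: Clear lidded deli cup, 120 mm across the lid, 46 mm high, standing loose on the rack's deck (top about 105 mm above the ledge). Origin: centre of the underside. Bystander.
- cup3: Clear lidded deli cup, 120 mm across the lid, 46 mm high, standing loose on the rack's deck (top about 105 mm above the ledge). Origin: centre of the underside. Bystander.
- dish: Green ceramic water dish, 90 mm across, 26 mm high. Origin: centre of the underside. Bystander.
- hemostat: Stainless hemostat clamp lying flat, 140 mm long, 60 mm over its rings, 8 mm thick. Origin: middle of its length, on the underside; x towards the jaws. Bystander.
- cork_tube: Cork tube hide lying on its side, 150 mm long (x), 84 mm in diameter. Origin: lowest point at mid-length. Bystander.
- jar: Closed round supplement jar, 68 mm across, 85 mm high. Origin: centre of the underside. Bystander.

How it is judged:
By the outcome, as a careful person would: the job done as asked, in the order asked, and still so for the second after the job is handed in, with the robot touching nothing.
It also fails if it takes over 72 s, if anything falls off the work surface, if the arm or the gripper's body presses on something with over 40 N, if the wrist force passes 120 N, or if a joint passes its speed limit or range.

## Working session

There is one attempt and no reset: what is moved stays moved. The work goes in short steps, Python scripts to look and compute and a shell command to move; the robot and the scene stay as the last step left them, time stands still between calls to the robot, and variables do not carry over. Pictures are saved under pics/ and viewed, at most 11 in all, crops included, and the job is handed in when it is done.

```bash
ls; mkdir -p pics
python3 - <<'E'
from rig import r, readout, grab_frame, camera_model
import cv2
for n in("scene","top"):
    cv2.imwrite(f"pics/{n}0.png",grab_frame(n)[:,:,::-1]); print(camera_model(n))
print(readout.sense())
E
```

```text
nudge.py
pics
rig.py
{'fx': 543.6893878639106, 'fy': 543.6893878639106, 'cx': 279.0853243493483, 'cy': 210.1463959929421, 'k1': -0.10175697641979745, 'rvec': array([ 1.81305131,  1.62661523, -0.68424422]), 'tvec': array([-0.06511242, -0.34991969,  2.01906337])}
{'fx': 398.7198587493087, 'fy': 398.7198587493087, 'cx': 279.24303237236893, 'cy': 204.99486462473405, 'k1': 0.027589605323894976, 'rvec': array([ 2.17415954, -2.18205807,  0.06723827]), 'tvec': array([0.00670009, 0.58513281, 1.34210626])}
{'clock': 0.1, 'q': array([-8.20878427e-01,  3.59339596e-01,  1.11827113e-02, -2.65372508e-04,
       -1.22409861e+00, -2.88110751e-01]), 'qd': array([-0.00164892, -0.00231044,  0.00276664,  0.00133166,  0.00030789,
        0.00025291]), 'effort': array([-7.42974789e-04, -5.84765875e+01,  2.94108278e+01,  6.95458084e+00,
       -3.19056249e-03, -1.41541499e-06]), 'tcp_pos': array([ 0.30056619, -0.60396449,  0.24946342]), 'orientation': array([ 3.14012274e+00, -1.75444411e-04, -2.67987573e+00]), 'contact_force': array([-0.00322362, -0.46056391,  0.05863729]), 'wrist_torque': array([-0.06391263,  0.00233823, -0.01441616]), 'grip_force': 0.0, 'grip_width': 1.0033411997512336}
```

View pics/top0.png

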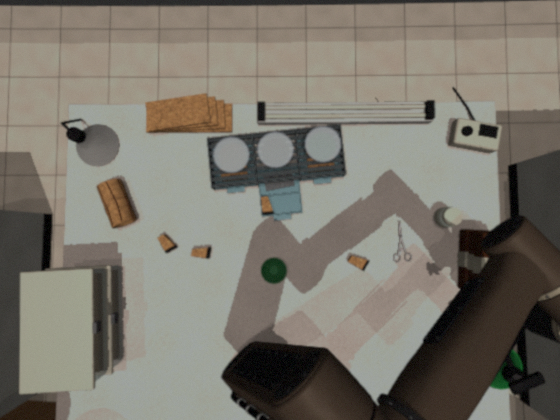

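View pics/scene0.png

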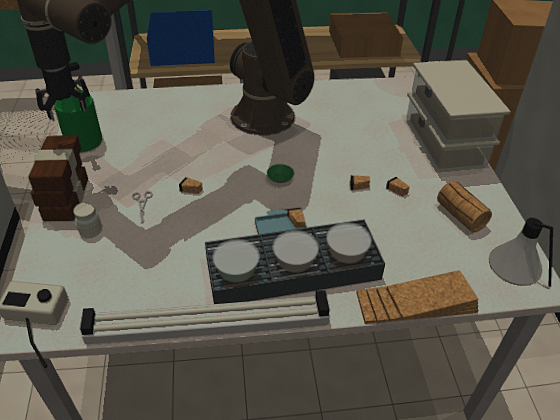

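The top view shows loose wedges at about (167,242), (201,252) and (357,261), and the tray at about (280,200) with wedge4 at (266,205). The scene view shows the same wedges at (398,186), (360,183) and (190,186). Next I'll enlarge and measure them.

```bash
cat > h.py <<'E'
import numpy as np, cv2
from rig import r, readout, grab_frame, camera_model
def cam(n):
    m=camera_model(n); R=cv2.Rodrigues(np.array(m["rvec"]))[0]; return m,R,np.array(m["tvec"])
def px2w(n,uv,z):
    m,R,t=cam(n); uv=np.atleast_2d(uv).astype(float)
    d=np.c_[(uv[:,0]-m["cx"])/m["fx"],(uv[:,1]-m["cy"])/m["fy"]]; s=d.copy()
    for _ in range(20): s=d/(1+m["k1"]*(s**2).sum(1))[:,None]
    D=np.c_[s,np.ones(len(s))]@R; C=-R.T@t
    return C+D*((z-C[2])/D[:,2])[:,None]
def w2px(n,P):
    m,R,t=cam(n); p=np.atleast_2d(P)@R.T+t; s=p[:,:2]/p[:,2:]; s=s*(1+m["k1"]*(s**2).sum(1))[:,None]
    return s*m["fx"]+[m["cx"],m["cy"]]
def go(x,y,z,yaw=None):
    """needed turn about tool z, then shift in the turned tool axes (tool kept down)"""
    s=readout.sense(); o=s["orientation"]; y0=o[2]; yaw=y0 if yaw is None else yaw
    a=(y0-yaw+np.pi)%(2*np.pi)-np.pi
    d=np.array([x,y,z])-s["tcp_pos"]; c,k=np.cos(yaw),np.sin(yaw)
    print("rz %.3f  dx %.4f dy %.4f dz %.4f"%(a,c*d[0]+k*d[1],k*d[0]-c*d[1],-d[2]),"rpy",o.round(3),"q",s["q"].round(2),"tcp",s["tcp_pos"].round(4),"w %.3f"%s["grip_width"],"t",round(s["clock"],2))
E
python3 - <<'E'
from h import *
t=cv2.imread("pics/top0.png"); s=cv2.imread("pics/scene0.png")
def crop(im,u,v,w,h,f): return cv2.resize(im[v-h//2:v+h//2,u-w//2:u+w//2],None,fx=f,fy=f,interpolation=cv2.INTER_CUBIC)
row1=np.hstack([crop(t,u,v,32,32,8) for u,v in((167,242),(201,252),(357,261))])
row2=np.hstack([crop(s,u,v,32,32,8) for u,v in((398,186),(360,183),(190,186))])
cv2.imwrite("pics/c1.png",np.vstack([row1,row2]))
cv2.imwrite("pics/c2.png",np.hstack([crop(t,280,196,50,60,8),crop(s,285,222,50,60,8)]))
E
```

```text
(no output)
```

View pics/c1.png

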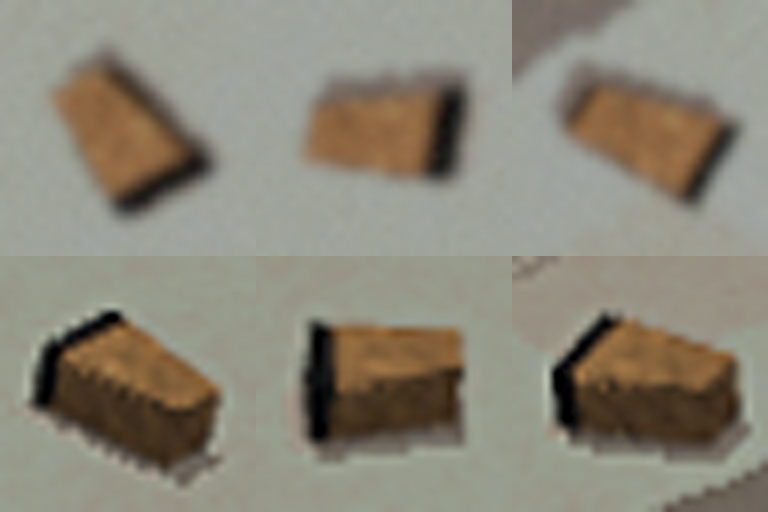

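View pics/c2.png

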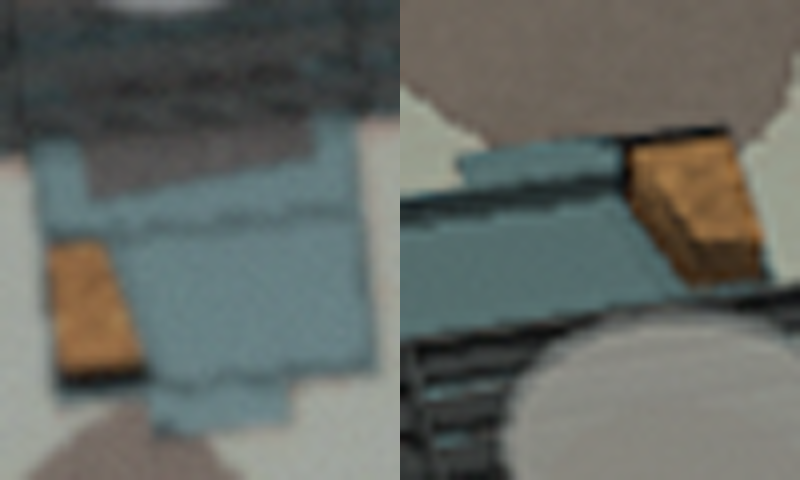

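```bash
cat >> h.py <<'E'
CORK=np.array([[30,16],[30,-8],[-21,-21.6],[-21,16]])/1000.
def rigid(a,b):  # a->b, 2D
    ca,cb=a.mean(0),b.mean(0); U,_,V=np.linalg.svd((a-ca).T@(b-cb)); D=np.diag([1,np.sign(np.linalg.det(U@V))])
    R=(U@D@V).T; return R,cb-R@ca,np.sqrt((((a@R.T)+(cb-R@ca)-b)**2).sum(1).mean())
def wedge(im,n,u,v,zt,vmin,half=18,f=8):
    """im BGR; cork top face near (u,v) -> x,y,yaw,residual"""
    c=cv2.resize(im[v-half:v+half,u-half:u+half],None,fx=f,fy=f,interpolation=cv2.INTER_CUBIC)
    h=cv2.cvtColor(c,cv2.COLOR_BGR2HSV); m=((h[...,0]<20)&(h[...,1]>95)&(h[...,2]>vmin)).astype(np.uint8)
    m=cv2.morphologyEx(m,cv2.MORPH_OPEN,np.ones((9,9))); m=cv2.morphologyEx(m,cv2.MORPH_CLOSE,np.ones((9,9)))
    k=max(cv2.findContours(m,0,2)[0],key=cv2.contourArea); hull=cv2.convexHull(k)
    q=cv2.approxPolyN(hull,4,ensure_convex=True).reshape(-1,2).astype(float)
    uv=(q+.5)/f-.5+[u-half,v-half]; P=px2w(n,uv,zt)[:,:2]
    best=None
    for w in(P,P[::-1]):
        for i in range(4):
            R,t,e=rigid(CORK,np.roll(w,i,0))
            if best is None or e<best[0]: best=(e,t,np.arctan2(R[1,0],R[0,0]))
    L=np.linalg.norm(P-np.roll(P,1,0),axis=1)
    print(n,"xy",best[1].round(4),"yaw %.3f res %.4f"%(best[2],best[0]),"edges mm",(L*1000).round(1),"px",uv.round(1).tolist())
    return best
E
python3 - <<'E'
from h import *
t=cv2.imread("pics/top0.png"); s=cv2.imread("pics/scene0.png")
for i,(a,b,z) in enumerate((((167,242),(398,186),.032),((201,252),(360,183),.032),((357,261),(190,186),.032),((266,205),(295,218),.046))):
    print(i)
    wedge(t,"top",*a,z,110); wedge(s,"scene",*b,z,105)
# tray corners from crop: origin (255,166)
def T(p): return (np.array(p)+.5)/8-.5+[255,166]
front=px2w("top",T([[58,400],[374,372]]),.026); print("front wall outer corners",front.round(4), np.linalg.norm(front[0]-front[1]))
lip=px2w("top",T([[155,436],[293,418]]),.0235); print("lip",lip.round(4),np.linalg.norm(lip[0]-lip[1]))
back=px2w("top",T([[45,232],[362,212]]),.026); print("divider",back.round(4))
E
```

```text
0
top xy [0.4587 0.3891] yaw 0.550 res 0.0018 edges mm [53.6 37.3 47.3 21. ] px [[173.9, 244.6], [164.2, 250.1], [157.6, 237.8], [162.4, 233.8]]
scene xy [0.46 0.39] yaw 0.552 res 0.0021 edges mm [49.4 21.8 56.1 42. ] px [[408.8, 186.1], [404.3, 188.9], [387.9, 182.3], [397.7, 177.7]]
1
top xy [0.4263 0.2713] yaw 1.412 res 0.0021 edges mm [34.  49.  23.7 48.5] px [[205.4, 257.4], [191.1, 255.3], [192.2, 248.3], [206.6, 247.3]]
scene xy [0.4284 0.2727] yaw 1.458 res 0.0029 edges mm [48.7 22.4 54.3 43.1] px [[368.9, 175.7], [369.1, 180.2], [353.7, 183.9], [353.7, 175.2]]
2
top xy [ 0.3935 -0.2587] yaw 1.034 res 0.0010 edges mm [51.6 36.1 52.1 23.7] px [[366.7, 259.3], [361.3, 268.7], [347.6, 260.9], [351.7, 255.2]]
scene xy [ 0.3945 -0.2591] yaw 1.047 res 0.0029 edges mm [52.3 22.7 54.7 44.1] px [[201.8, 182.1], [197.3, 186.1], [179.8, 185.3], [187.7, 177.2]]
3
top xy [0.5841 0.0496] yaw 0.093 res 0.0016 edges mm [22.3 51.9 34.5 51. ] px [[266.9, 196.2], [272.4, 210.6], [262.2, 211.2], [260.3, 196.2]]
scene xy [0.5846 0.0476] yaw 0.119 res 0.0034 edges mm [53.9 23.2 53.9 45.3] px [[304.9, 221.4], [296.8, 221.4], [285.8, 210.7], [300.9, 208.7]]
front wall outer corners [[ 0.549   0.064   0.026 ]
 [ 0.5604 -0.0705  0.026 ]] 0.1349465492947904
lip [[ 0.5336  0.0228  0.0235]
 [ 0.5411 -0.036   0.0235]] 0.05925289048397081
divider [[ 0.6208  0.0695  0.026 ]
 [ 0.6288 -0.0659  0.026 ]]
```

Run:
```python
from h import *
t=cv2.imread("pics/top0.png"); f=4
x0,y0,x1,y1=195,122,360,200
c=cv2.resize(t[y0:y1,x0:x1],None,fx=f,fy=f,interpolation=cv2.INTER_CUBIC)
m=(c.max(2)<95).astype(np.uint8); m=cv2.morphologyEx(m,cv2.MORPH_CLOSE,np.ones((15,15)));m=cv2.morphologyEx(m,cv2.MORPH_OPEN,np.ones((25,25)))
k=max(cv2.findContours(m,0,2)[0],key=cv2.contourArea); q=cv2.approxPolyN(cv2.convexHull(k),4,ensure_convex=True).reshape(-1,2)
uv=(q+.5)/f-.5+[x0,y0]; 
for z in (.066,): 
  P=px2w("top",uv,z)[:,:2]; d=np.roll(P,-1,0)-P; print("rack",uv.round(1).tolist(),P.round(4).tolist(),np.linalg.norm(d,axis=1).round(4),np.arctan2(d[:,1],d[:,0]).round(3))
# tray teal
x0,y0,x1,y1=250,170,310,225; f=8
c=cv2.resize(t[y0:y1,x0:x1],None,fx=f,fy=f,interpolation=cv2.INTER_CUBIC); h=cv2.cvtColor(c,cv2.COLOR_BGR2HSV)
print(h[240,240],h[240,440],h[400,30])
m=(((h[...,0]>80)&(h[...,0]<115)&(h[...,1]>45))).astype(np.uint8)
m[:8*22]=0
o=((h[...,0]<20)&(h[...,1]>95)); m|=o.astype(np.uint8); m[:8*22]=0
m=cv2.morphologyEx(m,cv2.MORPH_OPEN,np.ones((9,9)));m=cv2.morphologyEx(m,cv2.MORPH_CLOSE,np.ones((17,17)))
W=lambda p,z:px2w("top",(np.array(p,float)+.5)/f-.5+[x0,y0],z)[:,:2]
L,R=[],[]
for v in range(8*24,8*40,4):
    u=np.where(m[v])[0]; L.append((u[0],v)); R.append((u[-1],v))
B=[]
for u in range(8*8,8*46,4):
    B.append((u,np.where(m[:,u])[0][-1]))
for n,p,z in(("left",L,.026),("right",R,.026)):
    w=W(p,z); g=np.polyfit(w[:,0],w[:,1],1); print(n,"yaw",np.arctan(g[0]).round(3),"y at x=.585",np.polyval(g,.585).round(4),"resid",np.std(w[:,1]-np.polyval(g,w[:,0])).round(4))
w=W(B,.026); print(w[::4].round(4).tolist())
```

```text
rack [[374.4, 190.6], [186.1, 187.9], [242.1, 134.1], [313.9, 119.9]] [[0.6282, -0.3103], [0.6402, 0.3134], [0.8206, 0.1277], [0.8676, -0.113]] [0.6238 0.2589 0.2453 0.3102] [ 1.552 -0.8   -1.378 -2.452]
[ 94  53 129] [ 47  11 165] [ 43  14 162]Traceback (most recent call last):
  File "<stdin>", line 24, in <module>
IndexError: index -1 is out of bounds for axis 0 with size 0
```

Run:
```python
from h import *
t=cv2.imread("pics/top0.png").astype(np.float32)
br=cv2.GaussianBlur(t.mean(2),(0,0),.7); sat=cv2.GaussianBlur(t[...,0]-t[...,2],(0,0),.7)  # blue-red
def cross(a,thr,idx):  # first crossing
    for i in range(len(a)-1):
        if (a[i]-thr)*(a[i+1]-thr)<=0: return idx[i]+(idx[i+1]-idx[i])*(thr-a[i])/(a[i+1]-a[i]+1e-9)
    return np.nan
def line(pts,z,lab,swap):
    w=px2w("top",pts,z)[:,:2]; a,b=(w[:,1],w[:,0]) if swap else (w[:,0],w[:,1])
    g=np.polyfit(a,b,1); e=b-np.polyval(g,a); k=abs(e-np.median(e))<.004; g=np.polyfit(a[k],b[k],1)
    print(lab,"yaw %.3f"%(-np.arctan(g[0]) if swap else np.arctan(g[0])),"line",g.round(4),"sd %.4f n %d"%(np.std(b[k]-np.polyval(g,a[k])),k.sum()), "at", np.polyval(g,0. if swap else .585).round(4))
# tray sides: scan inward from outside
print("br-sat row198:",sat[198,250:312].round().astype(int).tolist()); print(br[198,250:312].round().astype(int).tolist())
print("col right300:",br[190:222,296].round().astype(int).tolist(),sat[190:222,296].round().astype(int).tolist())
print("rack front col 225",br[176:200,218].round().astype(int).tolist()); print("back col 218",br[122:150,218].round().astype(int).tolist())
print("left row165",br[165,200:222].round().astype(int).tolist()); print("right row160",br[160,335:355].round().astype(int).tolist())
# rack right/left ends
line([(cross(br[v,200:225],105,np.arange(200,225)),v) for v in range(148,184)],.062,"rack left",0)
line([(cross(br[v,354:330:-1],105,np.arange(354,330,-1)),v) for v in range(130,172)],.062,"rack right",0)
line([(u,cross(br[200:176:-1,u],105,np.arange(200,176,-1))) for u in [*range(216,226),*range(244,256),*range(334,342)]],.05,"rack front",1)
line([(cross(br[v,285:315][::-1],125,np.arange(285,315)[::-1]),v) for v in range(192,208)],.026,"tray right",0)
```

```text
br-sat row198: [-2, -1, -2, -2, -1, -1, 0, -2, -3, -3, -16, -45, -65, -71, -73, -74, -71, -58, -29, 4, 21, 26, 26, 27, 27, 28, 28, 27, 28, 28, 27, 27, 28, 28, 27, 26, 27, 27, 28, 27, 28, 28, 28, 28, 28, 27, 28, 27, 26, 21, 11, 1, -5, -5, -4, -4, -4, -6, -6, -7, -7, -7]
[160, 160, 159, 159, 160, 160, 160, 160, 155, 141, 121, 107, 102, 102, 103, 104, 103, 103, 103, 106, 110, 115, 119, 120, 120, 120, 120, 119, 119, 120, 120, 120, 120, 120, 120, 120, 120, 120, 120, 120, 120, 120, 120, 120, 121, 120, 119, 119, 116, 111, 114, 131, 148, 156, 158, 160, 159, 159, 158, 159, 158, 158]
col right300: [115, 107, 103, 107, 115, 119, 119, 119, 119, 120, 120, 120, 121, 122, 123, 122, 122, 122, 121, 121, 117, 110, 111, 127, 146, 157, 160, 160, 159, 160, 160, 160] [26, 25, 24, 24, 26, 27, 28, 28, 28, 27, 27, 28, 28, 28, 28, 28, 28, 27, 28, 28, 26, 22, 12, -1, -7, -7, -4, -3, -3, -3, -2, -2]
rack front col 225 [60, 60, 61, 62, 61, 57, 56, 58, 59, 59, 62, 67, 79, 104, 130, 148, 156, 158, 159, 159, 159, 159, 159, 160]
back col 218 [93, 89, 87, 89, 92, 88, 80, 80, 87, 96, 115, 137, 149, 143, 115, 80, 60, 5
[... 681 characters left out ...]
CL parameter number  5 had an illegal value
 ** On entry to DLASCL parameter number  4 had an illegal valueTraceback (most recent call last):
  File "<stdin>", line 20, in <module>
  File "<stdin>", line 10, in line
    c, resids, rank, s = lstsq(lhs, rhs, rcond)
                         ~~~~~^^^^^^^^^^^^^^^^^
    x, resids, rank, s = _umath_linalg.lstsq(a, b, rcond,
                         ~~~~~~~~~~~~~~~~~~~^^^^^^^^^^^^^
                                             signature=signature)
                                             ^^^^^^^^^^^^^^^^^^^^
    raise LinAlgError("SVD did not converge in Linear Least Squares")
numpy.linalg.LinAlgError: SVD did not converge in Linear Least Squares
```

Run:
```python
from h import *
t=cv2.imread("pics/top0.png").astype(np.float32)
br=cv2.GaussianBlur(t.mean(2),(0,0),.7); sat=cv2.GaussianBlur(t[...,0]-t[...,2],(0,0),.7)
def cross(a,thr,idx):
    for i in range(len(a)-1):
        if (a[i]-thr)*(a[i+1]-thr)<=0: return idx[i]+(idx[i+1]-idx[i])*(thr-a[i])/(a[i+1]-a[i]+1e-9)
    return np.nan
y=.099; ex=np.array([np.cos(y),np.sin(y)]); ey=np.array([-np.sin(y),np.cos(y)])
def rep(lab,pts,z,ax):
    p=np.array(pts); p=p[~np.isnan(p).any(1)]; w=px2w("top",p,z)[:,:2]; a=w@(ex if ax=='x' else ey); b=w@(ey if ax=='x' else ex)
    k=abs(a-np.median(a))<.003; g=np.polyfit(b[k],a[k],1); print(lab,ax,"med %.4f"%np.median(a),"slope %.3f sd %.4f n %d/%d"%(g[0],a[k].std(),k.sum(),len(a)))
R=lambda a,b:np.arange(a,b); V=lambda a,b:np.arange(a,b,-1)
rep("tray right",[(cross(br[v,V(315,285)],135,V(315,285)),v) for v in range(192,208)],.026,'y')
rep("tray left",[(cross(br[v,R(248,275)],130,R(248,275)),v) for v in range(196,212)],.026,'y')
rep("front wall",[(u,cross(br[V(222,198),u],135,V(222,198))) for u in [*range(293,300)]],.026,'x')
rep("divider dark",[(u,188+np.argmin(br[188:200,u])) for u in range(275,298)],.026,'x')
rep("lip front",[(u,cross(br[V(230,205),u],135,V(230,205))) for u in range(276,290)],.0235,'x')
rep("rack front",[(u,cross(br[V(200,176),u],105,V(200,176))) for u in [*range(214,226),*range(336,342)]],.058,'x')
rep("rack front low",[(u,cross(br[V(200,176),u],105,V(200,176))) for u in [*range(214,226),*range(336,342)]],.0,'x')
for q in((.4594,.3896),(.427,.272),(.394,-.259),(.5843,.0486)): print("wedge in rack axes",np.dot(q,ex).round(4),np.dot(q,ey).round(4))
```

```text
tray right y med -0.1302 slope -0.009 sd 0.0003 n 16/16
tray left y med 0.0119 slope -0.001 sd 0.0010 n 16/16
front wall x med 0.5479 slope -0.009 sd 0.0003 n 7/7
divider dark x med 0.6219 slope 0.010 sd 0.0009 n 16/23
lip front x med 0.5128 slope 1.475 sd 0.0022 n 2/8
rack front x med 0.6542 slope 0.011 sd 0.0002 n 12/12
rack front low x med 0.6618 slope 0.011 sd 0.0002 n 12/12
wedge in rack axes 0.4957 0.3423
wedge in rack axes 0.4518 0.2285
wedge in rack axes 0.3665 -0.2967
wedge in rack axes 0.5862 -0.0094
```

```bash
cat >> h.py <<'E'
def rk(a,b): y=.099; return np.array([np.cos(y)*a-np.sin(y)*b,np.sin(y)*a+np.cos(y)*b])
E
python3 -c "
from h import *
go(.3906,-.257,.12,-3.245+0-.428)"
echo '{"rows": [[0,0,0.1239,0,0,0.0,1],[0,0,0.1239,0,0,0,1],[0,0,0.1239,0,0,0,1],[0,0,0.1239,0,0,0,1],[0,0,0.1239,0,0,0,1],[0,0,0.1239,0,0,0,1],[0,0,0.1239,0,0,0,1],[0,0,0.1239,0,0,0,1]]}' > rows.txt && python3 nudge.py rows.txt 30
python3 -c "
from h import *
go(.3906,-.257,.12,-3.673)"
```

```text
rz 0.993  dx 0.0982 dy 0.3447 dz 0.1295 rpy [ 3.14 -0.   -2.68] q [-0.82  0.36  0.01 -0.   -1.22 -0.29] tcp [ 0.3006 -0.604   0.2495] w 1.003 t 0.1
clock: 0.77
tcp_pos: [0.3006, -0.6041, 0.2497]
orientation: [3.141, -0.001, 2.606]
contact_force: [-0.8, -0.3, -0.5]
grip_width: 0.997
grip_force: 0.0
rz -0.004  dx 0.0983 dy 0.3448 dz 0.1297 rpy [ 3.141e+00 -1.000e-03  2.606e+00] q [-0.82  0.36  0.01 -0.   -1.22 -1.29] tcp [ 0.3006 -0.6041  0.2497] w 0.997 t 0.77
```

```bash
echo '{"rows": [[0,0,0,0.0098,0.0345,0.013,1],[0,0,0,0.0098,0.0345,0.013,1],[0,0,0,0.0098,0.0345,0.013,1],[0,0,0,0.0098,0.0345,0.013,1],[0,0,0,0.0098,0.0345,0.013,1],[0,0,0,0.0098,0.0345,0.013,1],[0,0,0,0.0098,0.0345,0.013,1],[0,0,0,0.0098,0.0345,0.013,1],[0,0,0,0.0098,0.0345,0.013,1],[0,0,0,0.0098,0.0345,0.013,1],[0,0,0,0,0,0,1],[0,0,0,0,0,0,1]]}' > rows.txt && python3 nudge.py rows.txt
python3 -c "
from h import *
go(.3906,-.257,.032,-3.673)
cv2.imwrite('pics/s1.png',cv2.resize(grab_frame('scene')[120:240,120:280,::-1],None,fx=5,fy=5,interpolation=2))"
```

```text
clock: 1.77
tcp_pos: [0.3904, -0.2553, 0.1198]
orientation: [-3.141, -0.001, 2.616]
contact_force: [-0.3, 0.3, 0.1]
grip_width: 1.003
grip_force: 0.0
rz 0.006  dx -0.0010 dy -0.0014 dz 0.0878 rpy [-3.141e+00 -1.000e-03  2.616e+00] q [-0.16  0.15 -0.61 -0.   -0.81 -1.94] tcp [ 0.3904 -0.2553  0.1198] w 1.003 t 1.77
```

View pics/s1.png

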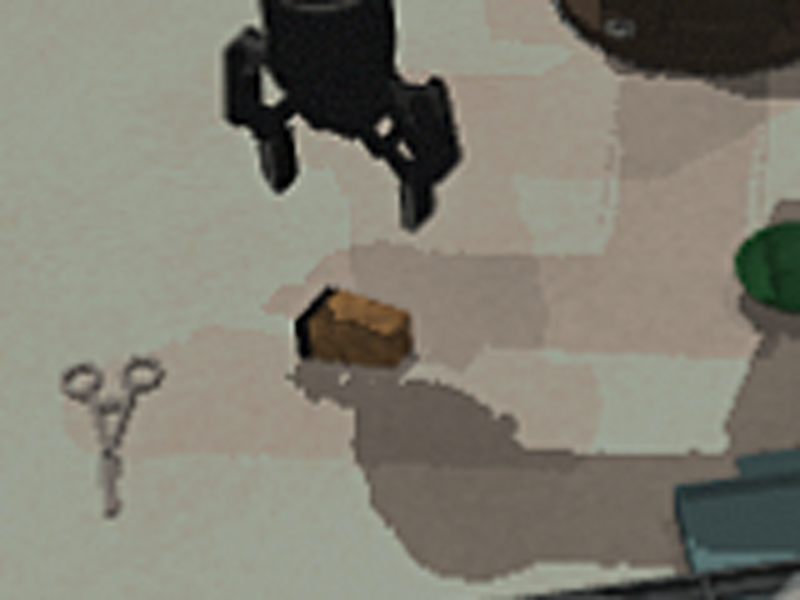

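The picture shows the open fingers straddling wedge C's length, with tips at about image px (176,158) and (202,166). The wedge is at (190,186).

```bash
python3 -c "
from h import *
for z in(.095,.101,.107,.114): print(z,w2px('scene',[[.3904+.023,-.2553+.040,z],[.3904-.023,-.2553-.040,z]]).round(1).tolist())"
echo '{"rows": [[0,0,0.006,-0.001,-0.0015,0.022,1],[0,0,0,0,0,0.022,1],[0,0,0,0,0,0.022,1],[0,0,0,0,0,0.022,1],[0,0,0,0,0,0,1]]}' > rows.txt && python3 nudge.py rows.txt
python3 -c "
from h import *
go(.3906,-.257,.032,-3.673)"
```

```text
0.095 [[202.9, 169.6], [176.6, 161.8]]
0.101 [[202.7, 168.0], [176.4, 160.2]]
0.107 [[202.6, 166.4], [176.2, 158.7]]
0.114 [[202.4, 164.6], [175.9, 156.9]]
clock: 2.23
tcp_pos: [0.388, -0.2595, 0.0293]
orientation: [-3.14, -0.005, 2.603]
contact_force: [-1.5, 0.4, -0.7]
grip_width: 1.004
grip_force: 0.0
rz -0.007  dx -0.0010 dy 0.0035 dz -0.0027 rpy [-3.14  -0.005  2.603] q [-0.17  0.3  -0.7  -0.   -0.58 -1.94] tcp [ 0.388  -0.2595  0.0293] w 1.004 t 2.23
```

```bash
echo '{"rows": [[0,0,0,0,0,0,1],[0,0,0,0,0,0,1]]}' > rows.txt && python3 nudge.py rows.txt; python3 -c "
from h import *
go(.3906,-.257,.032,-3.673)"
```

```text
clock: 2.4
tcp_pos: [0.391, -0.2597, 0.0332]
orientation: [3.142, 0.001, 2.605]
contact_force: [0.2, -0.2, -0.0]
grip_width: 0.999
grip_force: 0.0
rz -0.005  dx 0.0017 dy 0.0022 dz 0.0012 rpy [3.142e+00 1.000e-03 2.605e+00] q [-0.17  0.29 -0.7   0.   -0.58 -1.94] tcp [ 0.391  -0.2597  0.0332] w 0.999 t 2.4
```

```bash
echo '{"rows": [[0,0,0,0.001,0.002,0.001,1],[0,0,0,0,0,0,1],[0,0,0,0,0,0,1],[0,0,0,0,0,0,0],[0,0,0,0,0,0,0],[0,0,0,0,0,0,0],[0,0,0,0,0,0,0],[0,0,0,0,0,0,0],[0,0,0,0,0,0,0],[0,0,0,0,0,0,0]]}' > rows.txt && python3 nudge.py rows.txt 40; python3 -c "
from h import *
go(.3906,-.257,.032,-3.673)"
```

```text
clock: 3.23
tcp_pos: [0.3909, -0.2566, 0.0319]
orientation: [3.141, 0.001, 2.607]
contact_force: [-1.5, 2.7, 7.5]
grip_width: 0.692
grip_force: 42.3
rz -0.004  dx 0.0001 dy -0.0005 dz -0.0001 rpy [3.141e+00 1.000e-03 2.607e+00] q [-0.16  0.29 -0.7   0.   -0.58 -1.95] tcp [ 0.3909 -0.2566  0.0319] w 0.692 t 3.23
```

```bash
echo '{"rows": [[0,0,0,0,0,-0.02,0],[0,0,0,0,0,-0.03,0],[0,0,0,0,0,-0.03,0],[0,0,-0.1225,0,0,-0.02,0],[0,0,-0.1225,0,0,0,0],[0,0,-0.1225,0,0,0,0],[0,0,-0.1225,0,0,0,0],[0,0,-0.1225,0,0,0,0],[0,0,-0.1225,0,0,0,0],[0,0,-0.1225,0,0,0,0],[0,0,-0.1225,0,0,0,0],[0,0,-0.1225,0,0,0,0]]}' > rows.txt && python3 nudge.py rows.txt
echo '{"rows": [[0,0,-0.1225,0,0,0,0],[0,0,-0.1225,0,0,0,0],[0,0,-0.1225,0,0,0,0],[0,0,-0.1225,0,0,0,0],[0,0,-0.1225,0,0,0,0],[0,0,-0.1225,0,0,0,0],[0,0,-0.1225,0,0,0,0],[0,0,-0.1225,0,0,0,0],[0,0,-0.1225,0,0,0,0],[0,0,0,0,0,0,0]]}' > rows.txt && python3 nudge.py rows.txt
python3 -c "
from h import *
go(*rk(.5842,-.0469),.09,-1.472)"
```

```text
clock: 4.23
tcp_pos: [0.3905, -0.2565, 0.1313]
orientation: [3.141, -0.0, -2.568]
contact_force: [0.1, 1.3, -0.6]
grip_width: 0.693
grip_force: 44.2
clock: 5.07
tcp_pos: [0.3905, -0.2565, 0.1313]
orientation: [3.141, 0.0, -1.466]
contact_force: [0.2, -0.7, -0.5]
grip_width: 0.687
grip_force: 44.2
rz 0.006  dx -0.2470 dy -0.2209 dz 0.0413 rpy [ 3.141  0.    -1.466] q [-0.16  0.13 -0.6  -0.   -0.84  0.26] tcp [ 0.3905 -0.2565  0.1313] w 0.687 t 5.07
```

```bash
echo '{"rows": [[0,0,0.006,-0.0274,-0.0245,0,0],[0,0,0,-0.0274,-0.0245,0,0],[0,0,0,-0.0274,-0.0245,0,0],[0,0,0,-0.0274,-0.0245,0,0],[0,0,0,-0.0274,-0.0245,0,0],[0,0,0,-0.0274,-0.0245,0.01,0],[0,0,0,-0.0274,-0.0245,0.01,0],[0,0,0,-0.0274,-0.0245,0.01,0],[0,0,0,-0.0274,-0.0245,0.01,0],[0,0,0,0,0,0,0],[0,0,0,0,0,0,0],[0,0,0,0,0,0,0]]}' > rows.txt && python3 nudge.py rows.txt
python3 -c "
from h import *
go(*rk(.5842,-.0469),.065,-1.472)
cv2.imwrite('pics/t2.png',grab_frame('top')[:,:,::-1])
for n,a,b in(('s2',200,320),('t3',180,330)):
  pass
s=grab_frame('scene')[170:250,230:337,::-1]; t=grab_frame('top')[165:225,240:320,::-1]
cv2.imwrite('pics/p2.png',np.hstack([cv2.resize(s,(428,320),interpolation=2),cv2.resize(t,(428,320),interpolation=2)])[:, :800])"
```

```text
clock: 6.07
tcp_pos: [0.5866, 0.0096, 0.0908]
orientation: [3.14, -0.0, -1.48]
contact_force: [1.3, -0.7, -0.3]
grip_width: 0.688
grip_force: 44.1
rz -0.008  dx -0.0015 dy 0.0005 dz 0.0258 rpy [ 3.14 -0.   -1.48] q [ 0.35  0.37 -0.38 -0.   -0.82 -0.26] tcp [0.5866 0.0096 0.0908] w 0.688 t 6.07
```

View pics/p2.png

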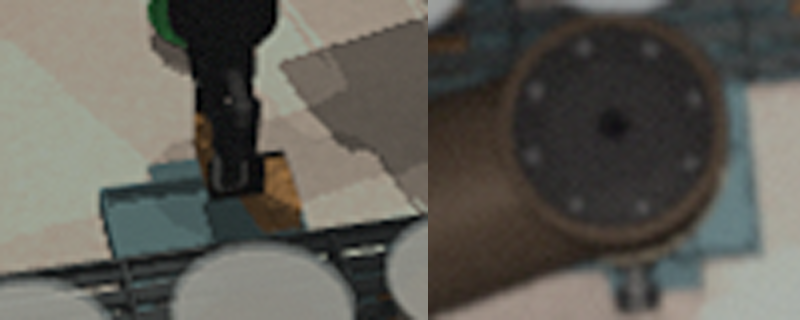

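```bash
echo '{"rows": [[0,0,-0.008,0,0,0.015,0],[0,0,0,0,0,0.01,0],[0,0,0,0,0,0.008,0],[0,0,0,0,0,0.006,0],[0,0,0,0,0,0.003,0],[0,0,0,0,0,0,0],[0,0,0,0,0,0,0]]}' > rows.txt && python3 nudge.py rows.txt
python3 -c "
from h import *
go(*rk(.5842,-.0469),.0465,-1.472)"
```

```text
clock: 6.8
tcp_pos: [0.5873, 0.0094, 0.0493]
orientation: [3.141, -0.0, -1.47]
contact_force: [0.1, -0.3, -0.3]
grip_width: 0.69
grip_force: 44.2
rz 0.002  dx -0.0018 dy 0.0011 dz 0.0028 rpy [ 3.141 -0.    -1.47 ] q [ 0.35  0.42 -0.42  0.   -0.73 -0.25] tcp [0.5873 0.0094 0.0493] w 0.690 t 6.8
```

```bash
echo '{"rows": [[0,0,0,0,0.001,0.0015,0],[0,0,0,0,0,0.001,0],[0,0,0,0,0,0,0],[0,0,0,0,0,0,0]]}' > rows.txt && python3 nudge.py rows.txt
echo '{"rows": [[0,0,0,-0.001,0,0,0],[0,0,0,-0.001,0,0,0],[0,0,0,0,0,0,0]]}' > rows.txt && python3 nudge.py rows.txt
echo '{"rows": [[0,0,0,-0.001,0,0,0],[0,0,0,-0.001,0,0,0],[0,0,0,0,0,0,0]]}' > rows.txt && python3 nudge.py rows.txt
python3 -c "
from h import *
go(*rk(.5842,-.0469),.0465,-1.472)"
```

```text
clock: 7.13
tcp_pos: [0.5862, 0.0095, 0.047]
orientation: [-3.141, 0.0, -1.47]
contact_force: [0.4, -0.7, -0.9]
grip_width: 0.689
grip_force: 44.2
clock: 7.38
tcp_pos: [0.586, 0.0116, 0.0469]
orientation: [-3.141, 0.0, -1.47]
contact_force: [0.2, -0.3, -0.7]
grip_width: 0.69
grip_force: 44.2
clock: 7.63
tcp_pos: [0.5858, 0.0136, 0.0468]
orientation: [-3.142, 0.0, -1.47]
contact_force: [-0.2, 0.1, -0.7]
grip_width: 0.693
grip_force: 44.2
rz 0.002  dx 0.0025 dy 0.0000 dz 0.0003 rpy [-3.142  0.    -1.47 ] q [ 0.36  0.42 -0.42 -0.   -0.73 -0.26] tcp [0.5858 0.0136 0.0468] w 0.693 t 7.63
```

```bash
echo '{"rows": [[0,0,0,-0.001,0,0,0],[0,0,0,0,0,0,0],[0,0,0,0,0,0,0]]}' > rows.txt && python3 nudge.py rows.txt
echo '{"rows": [[0,0,0,-0.001,0,0,0],[0,0,0,0,0,0,0],[0,0,0,0,0,0,0]]}' > rows.txt && python3 nudge.py rows.txt
python3 -c "
from h import *
go(*rk(.5842,-.0469),.0465,-1.472)"
```

```text
clock: 7.88
tcp_pos: [0.5857, 0.0138, 0.0469]
orientation: [3.141, -0.001, -1.47]
contact_force: [0.5, -4.3, 0.4]
grip_width: 0.69
grip_force: 44.3
clock: 8.13
tcp_pos: [0.5857, 0.0139, 0.0471]
orientation: [3.141, -0.002, -1.47]
contact_force: [2.6, -10.6, 1.1]
grip_width: 0.689
grip_force: 44.3
rz 0.002  dx 0.0029 dy 0.0000 dz 0.0006 rpy [ 3.141e+00 -2.000e-03 -1.470e+00] q [ 0.36  0.42 -0.42  0.   -0.73 -0.26] tcp [0.5857 0.0139 0.0471] w 0.689 t 8.13
```

```bash
echo '{"rows": [[0,0,0,0.0015,0,0,0],[0,0,0,0,0,0.001,0],[0,0,0,0,0,0,0],[0,0,0,0,0,0,1],[0,0,0,0,0,0,1],[0,0,0,0,0,0,1],[0,0,0,0,0,0,1],[0,0,0,0,0,-0.015,1],[0,0,0,0,0,-0.03,1],[0,0,0,0,0,-0.04,1],[0,0,0,0,0,-0.03,1],[0,0,0,0,0,0,1]]}' > rows.txt && python3 nudge.py rows.txt
python3 -c "
from h import *
go(.423,.2724,.13,-3.287)"
```

```text
clock: 9.13
tcp_pos: [0.5892, 0.0147, 0.1678]
orientation: [-3.131, 0.001, -1.469]
contact_force: [1.4, 0.3, -0.0]
grip_width: 1.004
grip_force: 0.0
rz 1.818  dx 0.2018 dy 0.2309 dz 0.0378 rpy [-3.131e+00  1.000e-03 -1.469e+00] q [ 0.36  0.28 -0.3   0.   -0.98 -0.26] tcp [0.5892 0.0147 0.1678] w 1.004 t 9.13
```

```bash
echo '{"rows": [[0,0,-0.112,0,0,0,1],[0,0,-0.112,0,0,0,1],[0,0,-0.112,0,0,0,1],[0,0,-0.112,0,0,0,1],[0,0,0,0,0,0,1]]}' > rows.txt && python3 nudge.py rows.txt
python3 -c "
from h import *
go(.4571,.3929,.08,-1.02)"
```

```text
clock: 9.55
tcp_pos: [0.5856, 0.0141, 0.1607]
orientation: [-3.141, 0.0, -1.017]
contact_force: [0.3, 0.1, -0.4]
grip_width: 1.004
grip_force: 0.0
rz 0.003  dx -0.3901 dy -0.0887 dz 0.0807 rpy [-3.141  0.    -1.017] q [ 0.36  0.29 -0.31 -0.   -0.97  0.2 ] tcp [0.5856 0.0141 0.1607] w 1.004 t 9.55
```

```bash
echo '{"rows": [[0,0,0,-0.039,-0.0089,0.004,1],[0,0,0,-0.039,-0.0089,0.004,1],[0,0,0,-0.039,-0.0089,0.004,1],[0,0,0,-0.039,-0.0089,0.004,1],[0,0,0,-0.039,-0.0089,0.004,1],[0,0,0,-0.039,-0.0089,0.004,1],[0,0,0,-0.039,-0.0089,0.004,1],[0,0,0,-0.039,-0.0089,0.004,1],[0,0,0,-0.039,-0.0089,0.004,1],[0,0,0,-0.039,-0.0089,0.004,1],[0,0,0,0,0,0,1],[0,0,0,0,0,0,1]]}' > rows.txt && python3 nudge.py rows.txt
python3 -c "
from h import *
t=grab_frame('top')[:,:,::-1]; s=grab_frame('scene')[:,:,::-1]
cv2.imwrite('pics/p3.png',np.hstack([cv2.resize(t[165:225,245:305],(400,400),interpolation=2),cv2.resize(s[180:240,240:320],(400,300),interpolation=2).copy() if 0 else cv2.resize(s[180:240,250:310],(400,400),interpolation=2)]))
go(.4571,.3929,.032,-1.02)"
```

```text
clock: 10.55
tcp_pos: [0.457, 0.3951, 0.12]
orientation: [3.141, -0.0, -1.022]
contact_force: [0.3, 0.2, 0.3]
grip_width: 0.999
grip_force: 0.0
rz -0.004  dx -0.0004 dy 0.0006 dz 0.0885 rpy [ 3.141 -0.    -1.024] q [ 1.03  0.36 -0.32 -0.   -0.9  -0.49] tcp [0.4579 0.3929 0.1205] w 1.005 t 10.65
```

View pics/p3.png

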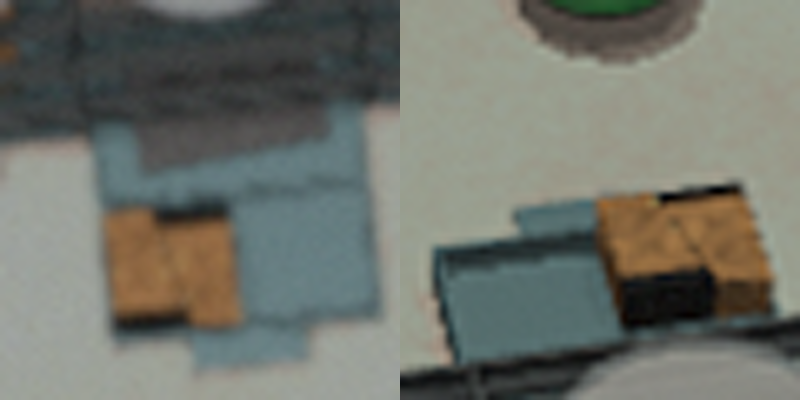

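The view shows the first wedge lying flat and slant to slant with wedge4, at crop (200,268) on the left. The tray is otherwise unchanged. Next is wedge A.

```bash
echo '{"rows": [[0,0,-0.004,0,0.0005,0.022,1],[0,0,0,0,0,0.022,1],[0,0,0,0,0,0.022,1],[0,0,0,0,0,0.022,1],[0,0,0,0,0,0,1],[0,0,0,0,0,0,1],[0,0,0,0,0,0,1]]}' > rows.txt && python3 nudge.py rows.txt
python3 -c "
from h import *
go(.4571,.3929,.032,-1.02)"
```

```text
clock: 11.23
tcp_pos: [0.4586, 0.3927, 0.034]
orientation: [-3.14, 0.0, -1.019]
contact_force: [0.6, -1.1, 0.1]
grip_width: 1.002
grip_force: 0.0
rz 0.001  dx -0.0010 dy 0.0012 dz 0.0020 rpy [-3.14   0.    -1.019] q [ 1.03  0.46 -0.39  0.   -0.72 -0.48] tcp [0.4586 0.3927 0.034 ] w 1.002 t 11.23
```

```bash
echo '{"rows": [[0,0,0,-0.001,0.001,0.002,1],[0,0,0,0,0,0,1],[0,0,0,0,0,0,0],[0,0,0,0,0,0,0],[0,0,0,0,0,0,0],[0,0,0,0,0,0,0],[0,0,0,0,0,0,0],[0,0,0,0,0,0,0],[0,0,0,0,0,0,0]]}' > rows.txt && python3 nudge.py rows.txt 40
python3 -c "
from h import *
go(.4571,.3929,.032,-1.02)"
echo '{"rows": [[0,0,0,0,0,-0.02,0],[0,0,0,0,0,-0.03,0],[0,0,0,0,0,-0.03,0],[0,0,0.113,0,0,-0.02,0],[0,0,0.113,0,0,0,0],[0,0,0.113,0,0,0,0],[0,0,0.113,0,0,0,0],[0,0,0,0,0,0,0]]}' > rows.txt && python3 nudge.py rows.txt
python3 -c "
from h import *
go(*rk(.5842,-.0745),.09,-1.472)"
```

```text
clock: 11.98
tcp_pos: [0.4566, 0.3935, 0.0318]
orientation: [-3.141, 0.0, -1.018]
contact_force: [-1.1, 0.5, 6.0]
grip_width: 0.691
grip_force: 42.2
rz 0.002  dx 0.0008 dy -0.0001 dz -0.0002 rpy [-3.141  0.    -1.018] q [ 1.04  0.46 -0.4   0.   -0.71 -0.48] tcp [0.4566 0.3935 0.0318] w 0.691 t 11.98
clock: 12.65
tcp_pos: [0.4563, 0.3932, 0.1313]
orientation: [-3.141, 0.001, -1.475]
contact_force: [0.1, -0.7, -0.7]
grip_width: 0.692
grip_force: 43.5
rz -0.003  dx 0.4206 dy -0.0913 dz 0.0413 rpy [-3.141e+00  1.000e-03 -1.475e+00] q [ 1.04  0.34 -0.31 -0.   -0.92 -0.94] tcp [0.4563 0.3932 0.1313] w 0.692 t 12.65
```

```bash
echo '{"rows": [[0,0,-0.003,0.0381,-0.0083,0,0],[0,0,0,0.0381,-0.0083,0,0],[0,0,0,0.0381,-0.0083,0,0],[0,0,0,0.0381,-0.0083,0,0],[0,0,0,0.0381,-0.0083,0,0],[0,0,0,0.0381,-0.0083,0,0],[0,0,0,0.0381,-0.0083,0,0],[0,0,0,0.0381,-0.0083,0,0],[0,0,0,0.0381,-0.0083,0,0],[0,0,0,0.0381,-0.0083,0,0],[0,0,0,0.0381,-0.0083,0,0],[0,0,0,0,0,0.02,0]]}' > rows.txt && python3 nudge.py rows.txt
echo '{"rows": [[0,0,0,0,0,0.02,0],[0,0,0,0,0,0,0],[0,0,0,0,0,0,0]]}' > rows.txt && python3 nudge.py rows.txt
python3 -c "
from h import *
go(*rk(.5842,-.0730),.0465,-1.472)"
```

```text
clock: 13.65
tcp_pos: [0.5941, -0.0193, 0.1139]
orientation: [-3.135, -0.001, -1.466]
contact_force: [1.5, 1.0, -0.1]
grip_width: 0.692
grip_force: 43.6
clock: 13.9
tcp_pos: [0.5898, -0.0147, 0.0901]
orientation: [3.139, -0.001, -1.465]
contact_force: [0.3, -0.3, 0.3]
grip_width: 0.692
grip_force: 43.5
rz 0.007  dx 0.0001 dy 0.0012 dz 0.0436 rpy [ 3.139e+00 -1.000e-03 -1.465e+00] q [ 0.31  0.37 -0.37  0.   -0.83 -0.2 ] tcp [ 0.5898 -0.0147  0.0901] w 0.692 t 13.9
```

```bash
echo '{"rows": [[0,0,0.006,0,0.001,0.015,0],[0,0,0,0,0,0.01,0],[0,0,0,0,0,0.01,0],[0,0,0,0,0,0.006,0],[0,0,0,0,0,0.003,0],[0,0,0,0,0,0,0],[0,0,0,0,0,0,0]]}' > rows.txt && python3 nudge.py rows.txt
python3 -c "
from h import *
go(*rk(.5842,-.0680),.0465,-1.472)"
```

```text
clock: 14.48
tcp_pos: [0.5897, -0.0143, 0.047]
orientation: [-3.141, -0.0, -1.472]
contact_force: [-0.7, 0.2, -0.4]
grip_width: 0.692
grip_force: 43.6
rz -0.000  dx -0.0045 dy 0.0012 dz 0.0005 rpy [-3.141 -0.    -1.472] q [ 0.31  0.43 -0.41  0.   -0.73 -0.21] tcp [ 0.5897 -0.0143  0.047 ] w 0.692 t 14.48
```

```bash
echo '{"rows": [[0,0,0,-0.0015,0.001,0,0],[0,0,0,-0.0015,0,0,0],[0,0,0,0,0,0,0],[0,0,0,0,0,0,0]]}' > rows.txt && python3 nudge.py rows.txt
for i in 1; do echo '{"rows": [[0,0,0,-0.001,0,0,0],[0,0,0,0,0,0,0]]}' > rows.txt && python3 nudge.py rows.txt; echo '{"rows": [[0,0,0,-0.001,0,0,0],[0,0,0,0,0,0,0]]}' > rows.txt && python3 nudge.py rows.txt; done
python3 -c "
from h import *
go(*rk(.5842,-.0680),.0465,-1.472)"
```

```text
clock: 14.82
tcp_pos: [0.5884, -0.0114, 0.0472]
orientation: [-3.141, 0.0, -1.473]
contact_force: [1.0, 0.3, -0.0]
grip_width: 0.69
grip_force: 43.6
clock: 14.98
tcp_pos: [0.5882, -0.011, 0.047]
orientation: [3.142, -0.001, -1.473]
contact_force: [0.8, -3.1, 2.2]
grip_width: 0.695
grip_force: 43.5
clock: 15.15
tcp_pos: [0.5882, -0.0107, 0.0471]
orientation: [3.141, -0.002, -1.472]
contact_force: [1.0, -8.7, 1.5]
grip_width: 0.694
grip_force: 43.3
rz -0.000  dx -0.0008 dy 0.0000 dz 0.0006 rpy [ 3.141e+00 -2.000e-03 -1.472e+00] q [ 0.31  0.42 -0.42  0.   -0.73 -0.22] tcp [ 0.5882 -0.0107  0.0471] w 0.694 t 15.15
```

```bash
echo '{"rows": [[0,0,0,0.0015,0,0,0],[0,0,0,0,0,0.001,0],[0,0,0,0,0,0,0],[0,0,0,0,0,0,1],[0,0,0,0,0,0,1],[0,0,0,0,0,0,1],[0,0,0,0,0,0,1],[0,0,0,0,0,-0.015,1],[0,0,0,0,0,-0.03,1],[0,0,0,0,0,-0.04,1],[0,0,0,0,0,-0.03,1],[0,0,0,0,0,0,1]]}' > rows.txt && python3 nudge.py rows.txt
echo '{"rows": [[0,0,0.121,0,0,0,1],[0,0,0.121,0,0,0,1],[0,0,0.121,0,0,0,1],[0,0,0.121,0,0,0,1],[0,0,0.121,0,0,0,1],[0,0,0.121,0,0,0,1],[0,0,0.121,0,0,0,1],[0,0,0.121,0,0,0,1],[0,0,0.121,0,0,0,1],[0,0,0.121,0,0,0,1],[0,0,0.121,0,0,0,1],[0,0,0.121,0,0,0,1]]}' > rows.txt && python3 nudge.py rows.txt
echo '{"rows": [[0,0,0.121,0,0,0,1],[0,0,0.121,0,0,0,1],[0,0,0.121,0,0,0,1],[0,0,0,0,0,0,1]]}' > rows.txt && python3 nudge.py rows.txt
python3 -c "
from h import *
go(.423,.2724,.12,-3.287)"
```

```text
clock: 16.15
tcp_pos: [0.5917, -0.0104, 0.1679]
orientation: [-3.131, 0.0, -1.472]
contact_force: [0.8, 0.8, 0.3]
grip_width: 0.997
grip_force: 0.0
clock: 17.15
tcp_pos: [0.5881, -0.0109, 0.1607]
orientation: [3.141, -0.0, -2.931]
contact_force: [-0.4, 0.2, 0.1]
grip_width: 1.001
grip_force: 0.0
clock: 17.48
tcp_pos: [0.5881, -0.0109, 0.1607]
orientation: [3.142, -0.0, 2.99]
contact_force: [0.1, 0.0, 0.6]
grip_width: 0.998
grip_force: 0.0
rz -0.007  dx 0.2044 dy 0.2564 dz 0.0407 rpy [ 3.142 -0.     2.99 ] q [ 0.31  0.29 -0.31 -0.   -0.98 -2.04] tcp [ 0.5881 -0.0109  0.1607] w 0.998 t 17.48
```

```bash
echo '{"rows": [[0,0,-0.006,0.0227,0.0285,0.0045,1],[0,0,0,0.0227,0.0285,0.0045,1],[0,0,0,0.0227,0.0285,0.0045,1],[0,0,0,0.0227,0.0285,0.0045,1],[0,0,0,0.0227,0.0285,0.0045,1],[0,0,0,0.0227,0.0285,0.0045,1],[0,0,0,0.0227,0.0285,0.0045,1],[0,0,0,0.0227,0.0285,0.0045,1],[0,0,0,0.0227,0.0285,0.0045,1],[0,0,0,0,0,0,1],[0,0,0,0,0,0,1],[0,0,0,0,0,0,1]]}' > rows.txt && python3 nudge.py rows.txt
echo '{"rows": [[0,0,0,0,0,0.022,1],[0,0,0,0,0,0.022,1],[0,0,0,0,0,0.02,1],[0,0,0,0,0,0,1],[0,0,0,0,0,0,1],[0,0,0,0,0,0,1]]}' > rows.txt && python3 nudge.py rows.txt
python3 -c "
from h import *
go(.423,.2724,.032,-3.287)
print(readout.sense()['contact_force'])
t=grab_frame('top')[:,:,::-1]; cv2.imwrite('pics/t4.png',t)
"
```

```text
clock: 18.48
tcp_pos: [0.4217, 0.2718, 0.1203]
orientation: [-3.141, -0.0, 3.005]
contact_force: [0.3, -0.2, -0.2]
grip_width: 1.001
grip_force: 0.0
clock: 18.98
tcp_pos: [0.4228, 0.2715, 0.0572]
orientation: [3.141, 0.001, 3.001]
contact_force: [0.4, -0.1, 0.3]
grip_width: 0.998
grip_force: 0.0
rz 0.005  dx -0.0000 dy 0.0010 dz 0.0252 rpy [3.141e+00 1.000e-03 3.001e+00] q [ 0.96  0.3  -0.6   0.   -0.67 -2.67] tcp [0.4228 0.2715 0.0572] w 0.998 t 18.98
[ 0.44748193 -0.14986358  0.31037063]
```

```bash
echo '{"rows": [[0,0,0.005,0,0.001,0.015,1],[0,0,0,0,0,0.01,1],[0,0,0,0,0,0,1],[0,0,0,0,0,0,1],[0,0,0,0,0,0,1]]}' > rows.txt && python3 nudge.py rows.txt
python3 -c "
from h import *
go(.423,.2724,.032,-3.287)"
echo '{"rows": [[0,0,0,0,0,0,0],[0,0,0,0,0,0,0],[0,0,0,0,0,0,0],[0,0,0,0,0,0,0],[0,0,0,0,0,0,0],[0,0,0,0,0,0,0],[0,0,0,0,0,0,0]]}' > rows.txt && python3 nudge.py rows.txt 40
python3 -c "
from h import *
go(.423,.2724,.032,-3.287)"
```

```text
clock: 19.45
tcp_pos: [0.4226, 0.2731, 0.0324]
orientation: [3.14, 0.001, 2.997]
contact_force: [-0.0, -0.2, 0.2]
grip_width: 1.003
grip_force: 0.0
rz 0.000  dx -0.0005 dy -0.0007 dz 0.0004 rpy [3.140e+00 1.000e-03 2.997e+00] q [ 0.96  0.34 -0.62  0.   -0.61 -2.68] tcp [0.4226 0.2731 0.0324] w 1.003 t 19.45
clock: 20.03
tcp_pos: [0.4224, 0.273, 0.0322]
orientation: [3.141, 0.001, 2.997]
contact_force: [-1.4, -0.7, 5.8]
grip_width: 0.691
grip_force: 42.5
rz 0.000  dx -0.0006 dy -0.0005 dz 0.0002 rpy [3.141e+00 1.000e-03 2.997e+00] q [ 0.97  0.34 -0.62  0.   -0.61 -2.68] tcp [0.4224 0.273  0.0322] w 0.691 t 20.03
```

```bash
echo '{"rows": [[0,0,0,0,0,-0.02,0],[0,0,0,0,0,-0.03,0],[0,0,0,0,0,-0.03,0],[0,0,-0.121,0,0,-0.02,0],[0,0,-0.121,0,0,0,0],[0,0,-0.121,0,0,0,0],[0,0,-0.121,0,0,0,0],[0,0,-0.121,0,0,0,0],[0,0,-0.121,0,0,0,0],[0,0,-0.121,0,0,0,0],[0,0,-0.121,0,0,0,0],[0,0,-0.121,0,0,0,0]]}' > rows.txt && python3 nudge.py rows.txt
echo '{"rows": [[0,0,-0.121,0,0,0,0],[0,0,-0.121,0,0,0,0],[0,0,-0.121,0,0,0,0],[0,0,-0.121,0,0,0,0],[0,0,-0.121,0,0,0,0],[0,0,-0.121,0,0,0,0],[0,0,0,0,0,0,0]]}' > rows.txt && python3 nudge.py rows.txt
python3 -c "
from h import *
t=cv2.imread('pics/t4.png'); 
go(*rk(.5842,-.1117),.09,-1.472)
wedge(t,'top',263,204,.046,110,half=9) if 0 else None
y=.099
# -y extent of packed row: cork right edge at mid rows
ex=np.array([np.cos(y),np.sin(y)]);ey=np.array([-np.sin(y),np.cos(y)])
h=cv2.cvtColor(t,cv2.COLOR_BGR2HSV)
m=((h[...,0]<20)&(h[...,1]>95)).astype(np.uint8)
for v in range(196,212,2):
    u=255+np.where(m[v,255:310])[0]
    if len(u): print(v,[ (np.round(p@ex,4),np.round(p@ey,4)) for p in px2w('top',[[u[0]-.5,v],[u[-1]+.5,v]],.046)[:,:2]])
"
```

```text
clock: 21.03
tcp_pos: [0.4221, 0.2726, 0.1316]
orientation: [3.142, 0.0, -2.192]
contact_force: [0.6, -0.7, -0.0]
grip_width: 0.694
grip_force: 43.8
clock: 21.62
tcp_pos: [0.4221, 0.2726, 0.1316]
orientation: [-3.141, 0.0, -1.466]
contact_force: [-1.7, 0.0, -0.1]
grip_width: 0.691
grip_force: 43.8
rz 0.006  dx 0.3412 dy -0.1373 dz 0.0416 rpy [-3.141  0.    -1.466] q [ 0.97  0.19 -0.52 -0.   -0.86 -0.86] tcp [0.4221 0.2726 0.1316] w 0.691 t 21.62
196 [(np.float64(0.6114), np.float64(-0.054)), (np.float64(0.6086), np.float64(-0.0808))]
198 [(np.float64(0.6109), np.float64(0.0069)), (np.float64(0.6015), np.float64(-0.0834))]
200 [(np.float64(0.6042), np.float64(0.0076)), (np.float64(0.5948), np.float64(-0.0827))]
202 [(np.float64(0.5974), np.float64(0.0083)), (np.float64(0.5878), np.float64(-0.0854))]
204 [(np.float64(0.5904), np.float64(0.0056)), (np.float64(0.5807), np.float64(-0.088))]
206 [(np.float64(0.5837), np.float64(0.0063)), (np.float64(0.574), np.float64(-0.0873))]
208 [(np.float64(0.577), np.float64(0.0069)), (np.float64(0.567), np.float64(-0.0899))]
210 [(np.float64(0.5703), np.float64(0.0076)), (np.float64(0.5603), np.float64(-0.0892))]
```

```bash
echo '{"rows": [[0,0,0.006,0.0341,-0.0137,0,0],[0,0,0,0.0341,-0.0137,0,0],[0,0,0,0.0341,-0.0137,0,0],[0,0,0,0.0341,-0.0137,0,0],[0,0,0,0.0341,-0.0137,0,0],[0,0,0,0.0341,-0.0137,0,0],[0,0,0,0.0341,-0.0137,0,0],[0,0,0,0.0341,-0.0137,0,0],[0,0,0,0.0341,-0.0137,0,0],[0,0,0,0.0341,-0.0137,0,0],[0,0,0,0,0,0.02,0],[0,0,0,0,0,0.02,0]]}' > rows.txt && python3 nudge.py rows.txt
echo '{"rows": [[0,0,0,0,0,0,0],[0,0,0,0,0,0,0],[0,0,0,0,0,0,0]]}' > rows.txt && python3 nudge.py rows.txt
python3 -c "
from h import *
go(*rk(.5842,-.1117),.0465,-1.472)"
```

```text
clock: 22.62
tcp_pos: [0.5918, -0.0562, 0.0917]
orientation: [-3.139, 0.0, -1.486]
contact_force: [-0.1, -0.7, -0.6]
grip_width: 0.689
grip_force: 43.8
clock: 22.87
tcp_pos: [0.5908, -0.0538, 0.0923]
orientation: [-3.141, -0.0, -1.479]
contact_force: [-0.3, 0.4, -0.4]
grip_width: 0.691
grip_force: 43.8
rz -0.007  dx -0.0002 dy -0.0016 dz 0.0458 rpy [-3.141 -0.    -1.479] q [ 0.24  0.37 -0.37  0.   -0.83 -0.15] tcp [ 0.5908 -0.0538  0.0923] w 0.691 t 22.87
```

```bash
echo '{"rows": [[0,0,-0.006,0,-0.001,0.015,0],[0,0,0,0,0,0.01,0],[0,0,0,0,0,0.004,0],[0,0,0,0,0,0,0],[0,0,0,0,0,0,0],[0,0,0,0,0,0,0]]}' > rows.txt && python3 nudge.py rows.txt
python3 -c "
from h import *
go(*rk(.5842,-.1117),.0465,-1.472)"
```

```text
clock: 23.37
tcp_pos: [0.5917, -0.0538, 0.063]
orientation: [-3.141, -0.0, -1.472]
contact_force: [-0.3, 0.1, -0.1]
grip_width: 0.693
grip_force: 43.8
rz 0.000  dx -0.0003 dy -0.0007 dz 0.0165 rpy [-3.141 -0.    -1.472] q [ 0.24  0.41 -0.39  0.   -0.77 -0.14] tcp [ 0.5917 -0.0538  0.063 ] w 0.693 t 23.37
```

```bash
echo '{"rows": [[0,0,0,0,-0.0005,0.004,0],[0,0,0,0,0,0.004,0],[0,0,0,0,0,0.002,0],[0,0,0,0,0,0,0],[0,0,0,0,0,0,0]]}' > rows.txt && python3 nudge.py rows.txt
echo '{"rows": [[0,0,0,0,0,0.003,0],[0,0,0,0,0,0.003,0],[0,0,0,0,0,0,0],[0,0,0,0,0,0,0]]}' > rows.txt && python3 nudge.py rows.txt
python3 -c "
from h import *
go(*rk(.5842,-.1117),.0465,-1.472)"
```

```text
clock: 23.78
tcp_pos: [0.5919, -0.054, 0.0521]
orientation: [3.142, -0.0, -1.472]
contact_force: [0.2, -0.7, -0.1]
grip_width: 0.693
grip_force: 43.7
clock: 24.12
tcp_pos: [0.5922, -0.0539, 0.0463]
orientation: [-3.141, -0.0, -1.472]
contact_force: [1.2, -0.6, 0.1]
grip_width: 0.689
grip_force: 43.9
rz 0.000  dx -0.0005 dy -0.0003 dz -0.0002 rpy [-3.141 -0.    -1.472] q [ 0.24  0.43 -0.4   0.   -0.73 -0.14] tcp [ 0.5922 -0.0539  0.0463] w 0.689 t 24.12
```

```bash
echo '{"rows": [[0,0,0,-0.001,0,0,0],[0,0,0,-0.001,0,0,0],[0,0,0,0,0,0,0],[0,0,0,0,0,0,0]]}' > rows.txt && python3 nudge.py rows.txt
echo '{"rows": [[0,0,0,0,0,0,1],[0,0,0,0,0,0,1],[0,0,0,0,0,0,1],[0,0,0,0,0,0,1],[0,0,0,0,0,-0.015,1],[0,0,0,0,0,-0.03,1],[0,0,0,0,0,-0.04,1],[0,0,0,0,0,-0.03,1],[0,0,0,0,0,0,0],[0,0,0,0,0,0,0],[0,0,0,0,0,0,0]]}' > rows.txt && python3 nudge.py rows.txt
python3 -c "
from h import *
go(*rk(.45,-.059),.15,-1.472)"
```

```text
clock: 24.45
tcp_pos: [0.5918, -0.0518, 0.0463]
orientation: [-3.141, 0.0, -1.472]
contact_force: [1.9, -0.2, 0.2]
grip_width: 0.689
grip_force: 43.8
clock: 25.37
tcp_pos: [0.5911, -0.0519, 0.1611]
orientation: [3.141, 0.0, -1.472]
contact_force: [0.6, -0.1, 0.1]
grip_width: 0.603
grip_force: 0.0
rz -0.000  dx -0.0511 dy 0.1330 dz 0.0111 rpy [ 3.141  0.    -1.472] q [ 0.24  0.3  -0.29 -0.   -0.98 -0.14] tcp [ 0.5911 -0.0519  0.1611] w 0.603 t 25.37
```

```bash
echo '{"rows": [[0,0,0,-0.0102,0.0225,0,0],[0,0,0,-0.0102,0.0225,0,0],[0,0,0,-0.0102,0.0225,0,0],[0,0,0,-0.0102,0.0225,0,0],[0,0,0,-0.0102,0.0225,0,0],[0,0,0,0,0,0,0],[0,0,0,0,0,0,0],[0,0,0,0,0,0,0]]}' > rows.txt && python3 nudge.py rows.txt
python3 -c "
from h import *
go(*rk(.475,-.059),.037,-1.472)
t=grab_frame('top')[:,:,::-1]; s=grab_frame('scene')[:,:,::-1]
cv2.imwrite('pics/p5.png',np.hstack([cv2.resize(t[165:225,245:305],(400,400),interpolation=2),cv2.resize(s[180:240,250:310],(400,400),interpolation=2)]))"
```

```text
clock: 26.03
tcp_pos: [0.4746, -0.0123, 0.1607]
orientation: [3.141, -0.0, -1.471]
contact_force: [0.2, -0.6, 0.3]
grip_width: -0.003
grip_force: 0.0
rz 0.001  dx -0.0001 dy -0.0040 dz 0.1237 rpy [ 3.141 -0.    -1.471] q [ 0.39  0.11 -0.54  0.   -0.92 -0.29] tcp [ 0.4746 -0.0123  0.1607] w -0.003 t 26.03
```

View pics/p5.png

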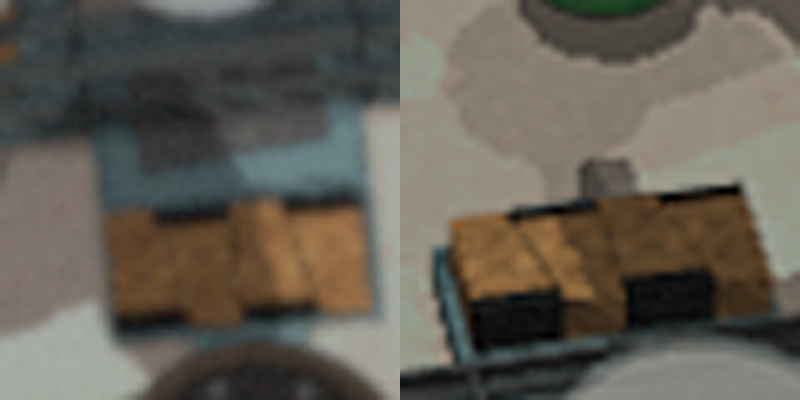

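All four wedges lie flat and alternate, with caps front, back, front, back (left crop, x about 150, 190, 280, 325). Next I push the tray in.

```bash
echo '{"rows": [[0,0,0,0,-0.004,0.03,0],[0,0,0,0,0,0.035,0],[0,0,0,0,0,0.035,0],[0,0,0,0,0,0.02,0],[0,0,0,0,0,0.003,0],[0,0,0,0,0,0,0],[0,0,0,0,0,0,0]]}' > rows.txt && python3 nudge.py rows.txt
echo '{"rows": [[0,0,0,0,-0.008,0,0],[0,0,0,0,-0.008,0,0],[0,0,0,0,-0.008,0,0],[0,0,0,0,-0.008,0,0],[0,0,0,0,-0.008,0,0],[0,0,0,0,0,0,0]]}' > rows.txt && python3 nudge.py rows.txt
python3 -c "
from h import *
go(*rk(.62,-.059),.037,-1.472)"
```

```text
clock: 26.72
tcp_pos: [0.4795, -0.0119, 0.0388]
orientation: [-3.141, -0.0, -1.472]
contact_force: [0.2, 0.1, 0.1]
grip_width: 0.004
grip_force: 0.0
clock: 27.22
tcp_pos: [0.5207, -0.0076, 0.0386]
orientation: [-3.14, 0.0, -1.472]
contact_force: [0.7, 0.1, 1.0]
grip_width: 0.001
grip_force: 0.0
rz 0.000  dx -0.0000 dy -0.1026 dz 0.0016 rpy [-3.14   0.    -1.472] q [ 0.36  0.35 -0.58  0.   -0.64 -0.26] tcp [ 0.5207 -0.0076  0.0386] w 0.001 t 27.22
```

```bash
echo '{"rows": [[0,0,0,0,-0.003,0,0],[0,0,0,0,-0.005,0,0],[0,0,0,0,-0.006,0,0],[0,0,0,0,-0.006,0,0],[0,0,0,0,-0.006,0,0],[0,0,0,0,-0.006,0,0],[0,0,0,0,-0.006,0,0],[0,0,0,0,-0.006,0,0]]}' > rows.txt && python3 nudge.py rows.txt
echo '{"rows": [[0,0,0,0,-0.006,0,0],[0,0,0,0,-0.006,0,0],[0,0,0,0,-0.006,0,0],[0,0,0,0,-0.006,0,0],[0,0,0,0,-0.005,0,0],[0,0,0,0,-0.003,0,0],[0,0,0,0,0,0,0]]}' > rows.txt && python3 nudge.py rows.txt
python3 -c "
from h import *
go(*rk(.626,-.059),.037,-1.472)
t=grab_frame('top')[:,:,::-1]; s=grab_frame('scene')[:,:,::-1]
cv2.imwrite('pics/p6.png',np.hstack([cv2.resize(t[135:235,225:325],(400,400),interpolation=2),cv2.resize(s[160:260,230:330],(400,400),interpolation=2)]))"
```

```text
clock: 27.88
tcp_pos: [0.5626, -0.0037, 0.0381]
orientation: [3.141, -0.0, -1.472]
contact_force: [-2.7, -0.9, -1.0]
grip_width: 0.0
grip_force: 1.1
clock: 28.47
tcp_pos: [0.5953, -0.0003, 0.0384]
orientation: [-3.14, 0.0, -1.472]
contact_force: [-0.4, 0.5, -0.4]
grip_width: 0.001
grip_force: 0.0
rz 0.000  dx -0.0001 dy -0.0337 dz 0.0014 rpy [-3.14   0.    -1.472] q [ 0.33  0.44 -0.41  0.   -0.72 -0.23] tcp [ 5.953e-01 -3.000e-04  3.840e-02] w 0.001 t 28.47
```

View pics/p6.png

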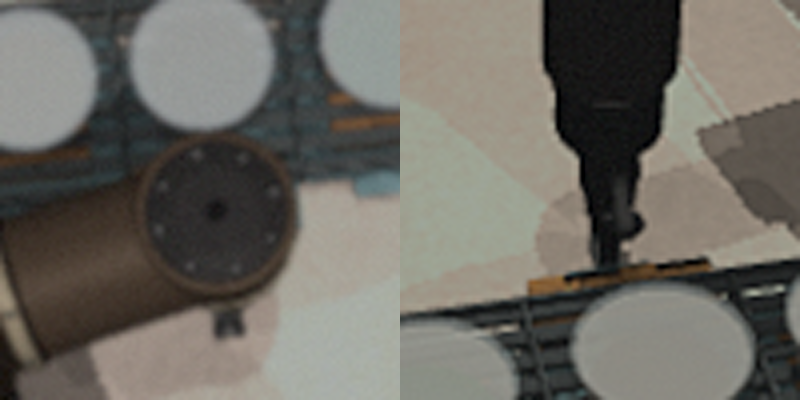

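The tray is most of the way in, and the wedge row at crop (620,275) on the right is passing under the deck.

```bash
echo '{"rows": [[0,0,0,0,-0.004,0,0],[0,0,0,0,-0.006,0,0],[0,0,0,0,-0.006,0,0],[0,0,0,0,-0.006,0,0],[0,0,0,0,-0.004,0,0],[0,0,0,0,-0.002,0,0],[0,0,0,0,0,0,0]]}' > rows.txt && python3 nudge.py rows.txt
echo '{"rows": [[0,0,0,0,-0.002,0,0],[0,0,0,0,-0.002,0,0],[0,0,0,0,0,0,0]]}' > rows.txt && python3 nudge.py rows.txt
echo '{"rows": [[0,0,0,0,-0.002,0,0],[0,0,0,0,-0.002,0,0],[0,0,0,0,0,0,0]]}' > rows.txt && python3 nudge.py rows.txt
python3 -c "
from h import *
go(*rk(.626,-.059),.037,-1.472)"
```

```text
clock: 29.15
tcp_pos: [0.6233, 0.0025, 0.0386]
orientation: [-3.14, 0.0, -1.472]
contact_force: [0.9, 0.4, 3.4]
grip_width: 0.002
grip_force: 1.2
clock: 29.4
tcp_pos: [0.6263, 0.0028, 0.0386]
orientation: [-3.141, 0.0, -1.472]
contact_force: [-0.5, 1.2, 4.9]
grip_width: -0.002
grip_force: 2.7
clock: 29.65
tcp_pos: [0.6302, 0.0032, 0.0386]
orientation: [-3.141, 0.0, -1.472]
contact_force: [-0.9, 1.4, 5.4]
grip_width: 0.004
grip_force: 3.1
rz 0.000  dx -0.0001 dy 0.0014 dz 0.0016 rpy [-3.141  0.    -1.472] q [ 0.31  0.49 -0.33  0.   -0.76 -0.22] tcp [0.6302 0.0032 0.0386] w 0.004 t 29.65
```

```bash
echo '{"rows": [[0,0,0,0,-0.002,0,0],[0,0,0,0,0,0,0]]}' > rows.txt && python3 nudge.py rows.txt
echo '{"rows": [[0,0,0,0,-0.002,0,0],[0,0,0,0,0,0,0]]}' > rows.txt && python3 nudge.py rows.txt
python3 -c "
from h import *
go(*rk(.626,-.059),.037,-1.472)
t=grab_frame('top')[:,:,::-1]; s=grab_frame('scene')[:,:,::-1]
cv2.imwrite('pics/p7.png',np.hstack([cv2.resize(t[135:235,225:325],(400,400),interpolation=2),cv2.resize(s[160:260,230:330],(400,400),interpolation=2)]))"
```

```text
clock: 29.82
tcp_pos: [0.6321, 0.0034, 0.0386]
orientation: [-3.141, 0.0, -1.472]
contact_force: [-1.9, 2.2, 5.6]
grip_width: 0.002
grip_force: 3.1
clock: 29.98
tcp_pos: [0.6325, 0.0034, 0.0385]
orientation: [3.139, 0.0, -1.472]
contact_force: [-7.9, 3.2, 10.0]
grip_width: 0.001
grip_force: 4.5
rz -0.000  dx -0.0002 dy 0.0037 dz 0.0015 rpy [ 3.139  0.    -1.472] q [ 0.31  0.49 -0.32 -0.   -0.76 -0.21] tcp [0.6325 0.0034 0.0385] w 0.001 t 29.98
```

View pics/p7.png

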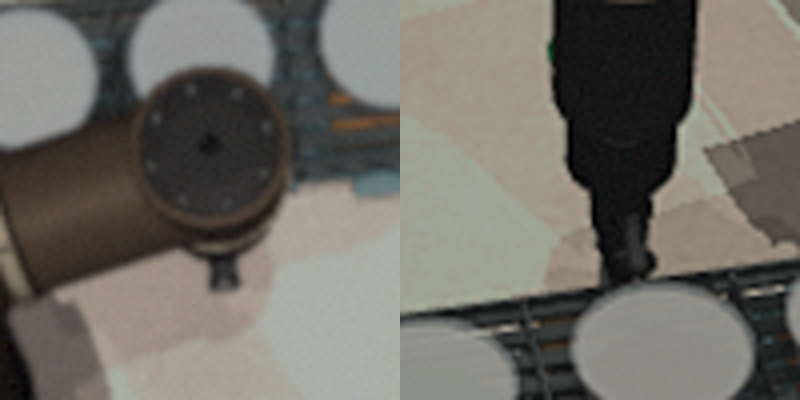

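```bash
echo '{"rows": [[0,0,0,0,-0.0015,0,0],[0,0,0,0,0,0,0],[0,0,0,0,0,0,0]]}' > rows.txt && python3 nudge.py rows.txt
echo '{"rows": [[0,0,0,0,0.004,0,0],[0,0,0,0,0.01,0,0],[0,0,0,0,0.02,0,0],[0,0,0,0,0.03,0,0],[0,0,0,0,0.03,-0.01,0],[0,0,0,0,0.02,-0.03,0],[0,0,0,0,0,-0.04,0],[0,0,0,0,0,-0.04,0],[0,0,0,0,0,-0.03,0],[0,0,0,0,0,0,0],[0,0,0,0,0,0,0]]}' > rows.txt && python3 nudge.py rows.txt
python3 -c "
from h import *
t=grab_frame('top')[:,:,::-1]; s=grab_frame('scene')[:,:,::-1]
br=cv2.GaussianBlur(t.astype(np.float32).mean(2),(0,0),.7)
y=.099; ex=np.array([np.cos(y),np.sin(y)]);ey=np.array([-np.sin(y),np.cos(y)])
for u in(272,278,284): # lip front expected here
    col=br[170:205,u]; i=max(j for j in range(34) if (col[j]-135)*(col[j+1]-135)<0 and col[j+1]>col[j]) if ((col[:-1]<135)&(col[1:]>135)).any() else -1
    p=px2w('top',[u,170+i+.5],.0235)[0,:2]; print(u,170+i,(p@ex).round(4),(p@ey).round(4))
cv2.imwrite('pics/p8.png',cv2.resize(t[120:220,195:355],(800,500),interpolation=2))
go(.5,0,.1)"
```

```text
clock: 30.33
tcp_pos: [0.6332, 0.0035, 0.0387]
orientation: [3.138, -0.0, -1.472]
contact_force: [-10.8, 2.8, 12.9]
grip_width: -0.004
grip_force: 1.0
clock: 31.25
tcp_pos: [0.5222, -0.0074, 0.1901]
orientation: [-3.137, 0.001, -1.472]
contact_force: [0.6, -0.2, -1.8]
grip_width: 0.001
grip_force: 0.0
272 169 0.7069 -0.041
278 169 0.7047 -0.0615
284 188 0.6373 -0.0753
rz 0.000  dx -0.0098 dy 0.0200 dz 0.0875 rpy [ 3.141  0.    -1.472] q [ 0.36  0.16 -0.41 -0.   -1.   -0.26] tcp [ 0.5209 -0.0078  0.1875] w 0.002 t 31.35
```

View pics/p8.png

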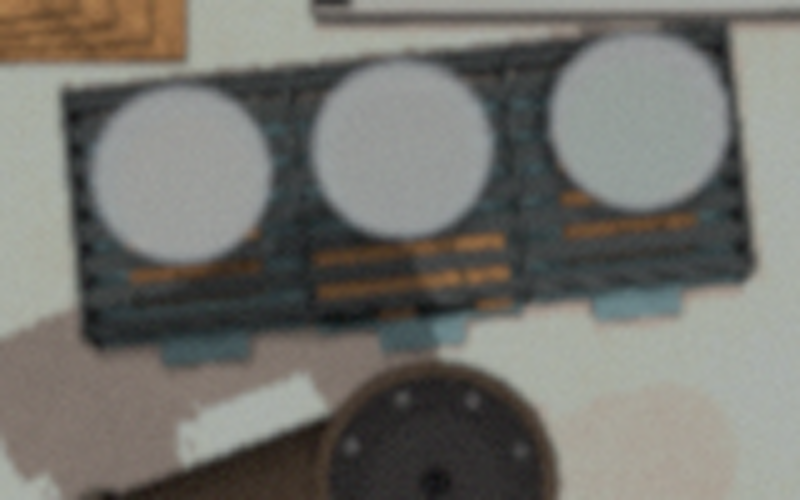

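Run:
```python
from h import *
t=grab_frame('top')[:,:,::-1]
d=cv2.GaussianBlur(t.astype(np.float32),(0,0),.6); s=d[...,0]-d[...,2]
y=.099; ex=np.array([np.cos(y),np.sin(y)]);ey=np.array([-np.sin(y),np.cos(y)])
for n,us in(("left",range(230,244,2)),("mid",range(273,287,2)),("right",range(317,330,2))):
    o=[]
    for u in us:
        col=s[176:200,u]; thr=12; j=[i for i in range(23) if col[i]>=thr>col[i+1]]
        if j: i=j[-1]; v=176+i+(col[i]-thr)/(col[i]-col[i+1]); p=px2w("top",[u,v],.0235)[0,:2]; o.append((p@ex).round(4))
    print(n,[float(a) for a in o],np.median(o))
for u in (275.5,):print("cup2 front",px2w("top",[195+400/5,120+238/5],.105)[0,:2]@ex, px2w("top",[195+400/5,120+238/5],.105)[0,:2]@ey)
```

```text
left [0.6459, 0.6457, 0.6455, 0.6458, 0.6457, 0.6462, 0.6459] 0.6458
mid [0.6403, 0.64, 0.6397, 0.6397, 0.6393, 0.6389, 0.6388] 0.6397
right [0.6443, 0.6444, 0.6444, 0.6443, 0.6442, 0.6444, 0.6446] 0.6444
cup2 front 0.6984997653880166 -0.052374237792969174
```

The middle lip stands about 5 mm farther out than the outer trays' lips (0.6397 against about 0.645), so the tray isn't home. The finger knuckles probably met the rack. I'll turn the hand 90° and push with the slim side.

```bash
echo '{"rows": [[0,0,-0.1208,0,0,0,0],[0,0,-0.1208,0,0,0,0],[0,0,-0.1208,0,0,0,0],[0,0,-0.1208,0,0,0,0],[0,0,-0.1208,0,0,0,0],[0,0,-0.1208,0,0,0,0],[0,0,-0.1208,0,0,0,0],[0,0,-0.1208,0,0,0,0],[0,0,-0.1208,0,0,0,0],[0,0,-0.1208,0,0,0,0],[0,0,-0.1208,0,0,0,0],[0,0,-0.1208,0,0,0,0]]}' > rows.txt && python3 nudge.py rows.txt
echo '{"rows": [[0,0,-0.1208,0,0,0,0],[0,0,0,0,0,0,0]]}' > rows.txt && python3 nudge.py rows.txt
python3 -c "
from h import *
go(*rk(.60,-.059),.039,.099)"
```

```text
clock: 32.4
tcp_pos: [0.521, -0.0079, 0.1864]
orientation: [3.141, 0.003, -0.017]
contact_force: [-0.2, 0.5, -0.1]
grip_width: -0.002
grip_force: 0.0
clock: 32.57
tcp_pos: [0.5211, -0.0079, 0.1866]
orientation: [3.141, 0.003, 0.104]
contact_force: [0.7, 0.2, -0.6]
grip_width: -0.001
grip_force: 0.0
rz 0.005  dx 0.0823 dy -0.0003 dz 0.1476 rpy [3.141e+00 3.000e-03 1.040e-01] q [ 0.36  0.16 -0.41 -0.   -1.    1.31] tcp [ 0.5211 -0.0079  0.1866] w -0.001 t 32.57
```

```bash
echo '{"rows": [[0,0,0.005,0.027,0,0.02,0],[0,0,0,0.027,0,0.02,0],[0,0,0,0.028,0,0.02,0],[0,0,0,0,0,0.03,0],[0,0,0,0,0,0.03,0],[0,0,0,0,0,0.02,0],[0,0,0,0,0,0.0076,0],[0,0,0,0,0,0,0],[0,0,0,0,0,0,0]]}' > rows.txt && python3 nudge.py rows.txt
echo '{"rows": [[0,0,0,0.006,0,0,0],[0,0,0,0.006,0,0,0],[0,0,0,0.006,0,0,0],[0,0,0,0.006,0,0,0],[0,0,0,0.003,0,0,0],[0,0,0,0,0,0,0]]}' > rows.txt && python3 nudge.py rows.txt
echo '{"rows": [[0,0,0,0.002,0,0,0],[0,0,0,0.002,0,0,0],[0,0,0,0,0,0,0]]}' > rows.txt && python3 nudge.py rows.txt
python3 -c "
from h import *
go(*rk(.634,-.059),.039,.099)"
```

```text
clock: 33.32
tcp_pos: [0.6036, 0.0001, 0.0406]
orientation: [3.141, 0.001, 0.092]
contact_force: [0.1, -0.1, 0.3]
grip_width: 0.004
grip_force: 0.0
clock: 33.82
tcp_pos: [0.6313, 0.0028, 0.041]
orientation: [-3.142, -0.001, 0.093]
contact_force: [0.3, -0.1, -0.6]
grip_width: 0.001
grip_force: 0.0
clock: 34.07
tcp_pos: [0.6343, 0.003, 0.0406]
orientation: [3.142, 0.001, 0.093]
contact_force: [-1.0, -0.3, 0.3]
grip_width: -0.002
grip_force: 0.5
rz -0.006  dx 0.0025 dy -0.0007 dz 0.0016 rpy [3.142e+00 1.000e-03 9.300e-02] q [ 0.31  0.49 -0.31 -0.   -0.77  1.35] tcp [0.6343 0.003  0.0406] w -0.002 t 34.07
```

```bash
echo '{"rows": [[0,0,0,0.002,0,0,0],[0,0,0,0.002,0,0,0],[0,0,0,0,0,0,0]]}' > rows.txt && python3 nudge.py rows.txt
echo '{"rows": [[0,0,0,0.002,0,0,0],[0,0,0,0,0,0,0],[0,0,0,0,0,0,0]]}' > rows.txt && python3 nudge.py rows.txt
python3 -c "
from h import *
go(*rk(.634,-.059),.039,.099)"
```

```text
clock: 34.32
tcp_pos: [0.6347, 0.0027, 0.04]
orientation: [3.141, 0.007, 0.093]
contact_force: [-10.9, 1.2, 8.2]
grip_width: 0.0
grip_force: 5.9
clock: 34.57
tcp_pos: [0.6349, 0.0026, 0.0398]
orientation: [3.141, 0.01, 0.092]
contact_force: [-17.6, 1.5, 10.4]
grip_width: -0.003
grip_force: 8.3
rz -0.007  dx 0.0019 dy -0.0012 dz 0.0008 rpy [3.141 0.01  0.092] q [ 0.31  0.5  -0.3  -0.   -0.78  1.35] tcp [0.6349 0.0026 0.0398] w -0.003 t 34.57
```

```bash
cat > lip.py <<'E'
from h import *
t=grab_frame('top')[:,:,::-1]
d=cv2.GaussianBlur(t.astype(np.float32),(0,0),.6); s=d[...,0]-d[...,2]
y=.099; ex=np.array([np.cos(y),np.sin(y)]);ey=np.array([-np.sin(y),np.cos(y)])
for n,us in(("left",range(230,244,2)),("mid",range(273,287,2)),("right",range(317,330,2))):
    o=[]
    for u in us:
        col=s[176:200,u]; thr=12; j=[i for i in range(23) if col[i]>=thr>col[i+1]]
        if j: i=j[-1]; v=176+i+(col[i]-thr)/(col[i]-col[i+1]); p=px2w("top",[u,v],.0235)[0,:2]; o.append((p@ex).round(4))
    print(n,[float(a) for a in o],np.median(o) if o else None)
E
echo '{"rows": [[0,0,0,-0.006,0,0,0],[0,0,0,-0.02,0,0,0],[0,0,0,-0.03,0,0,0],[0,0,0,-0.03,0,0,0],[0,0,0,-0.03,0,-0.02,0],[0,0,0,-0.02,0,-0.03,0],[0,0,0,0,0,-0.03,0],[0,0,0,0,0,0,0],[0,0,0,0,0,0,0]]}' > rows.txt && python3 nudge.py rows.txt
python3 lip.py; python3 -c "
from h import *
go(.5,0,.1)"
```

```text
clock: 35.32
tcp_pos: [0.5067, -0.0084, 0.1232]
orientation: [-3.14, -0.006, 0.094]
contact_force: [-0.1, 1.1, -0.4]
grip_width: 0.003
grip_force: 0.0
left [0.6458, 0.6459, 0.6457, 0.6452, 0.6463, 0.646, 0.6459] 0.6459
mid [0.6452, 0.6455, 0.6454, 0.6455, 0.6442, 0.6443, 0.6441] 0.6452
right [0.6443, 0.6446, 0.6446, 0.6444, 0.6443, 0.6445, 0.6448] 0.6445
rz 0.000  dx -0.0050 dy -0.0092 dz 0.0217 rpy [-3.141e+00 -3.000e-03  9.300e-02] q [ 0.37  0.21 -0.53  0.   -0.83  1.29] tcp [ 0.5058 -0.0087  0.1217] w -0.002 t 35.37
```

The middle lip is now at 0.6452, level with both outer trays, so the tray is home. The cups have not moved.

```bash
python3 -c "
from rig import r, readout, grab_frame, camera_model
print(r.hand_in())"
```

```text
the job is handed in; nothing more can be done
None
```

All four wedges lie flat and alternating in the front compartment, the tray is fully home (its lip is level with the outer trays), the cups stayed on the rack, and the job was handed in at about 35 s.

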